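# Drive out the stuck hinge pin of a manipulator clamp

### The arm

A 7-joint arm with a two-finger parallel gripper is mounted at the origin on the work surface. World frame = base frame: x ahead of the robot, y to its left, z up, the work surface at z = 0. Lengths are in mm, angles in rad, forces in N, time in s.
With the tool pointing down it reaches from about 425 to 925 mm from the base axis. Payload 6.8 kg.
Tool frame: the origin (TCP) lies on the mounting face of the last link; the fingertips stand 173 mm ahead of it and the grasp point (between the pads) lies 155 mm ahead of it; z points along the fingers, y is the direction in which the jaws open and shut (so a half turn about z gives the same grasp; the last joint's range is limited). The gripper opens to 85 mm and grips with 20 to 120 N. Pads are 22 mm wide; open, the fingers measure 114 mm over their backs; the gripper's body (76 mm by 85 mm) begins 54 mm behind the grasp point. The pads swing forward as they close: fully open they stand 13 mm farther back than shut.
Start: joints at [-1.332, 0.477, 0.022, 1.555, -0.011, 1.109, -0.083], TCP at [229.424, 634.828, 404.708] pointing down, gripper open.
Joint ranges: [-2.96, 2.96], [-0.34, 2.1], [-1.41, 1.46], [0.24, 2.44], [-1.37, 4.51], [0.17, 1.92], [-2.96, 2.96]. Speed limits (rad/s): [2.39, 2.39, 3.14, 3.14, 3.14, 3.14, 3.14].

### API

Orientations are given as a unit quaternion [w, x, y, z].
In Python, from rig import manip gives the robot as it stands. The module is installed in compiled form; this text tells all that it offers.
- The arm moves only by the tool step_arm, never from a script. Its arguments are lists of equal length, an entry for each row: "delta_rot": the turn, a rotation vector about the tool's x, y, z in rad, a list of three; "dp": the shift along the tool's x, y, z in mm, a list of three; "fingers": the opening, from 0 (shut) to 1 (fully open). In form: {"delta_rot": [[wx, wy, wz], ...], "dp": [[dx, dy, dz], ...], "fingers": [fingers, ...]}. A call has 1 to 5 rows; each row is the pose to reach, as a shift and turn from the pose commanded when the call began, along the tool's axes at that moment; what a row does not reach only later rows make up. A row lasts 1/10 s, in which the tool goes at most 50 mm and 8.59 degrees, less where a joint would pass 70% of its speed; a pose out of reach is approached as far as the arm can. A call with a gripper value outside its range is refused whole. The fingers move at their own pace and stop on an object; the grip force is fixed at half the most. Time passes only in rows, so rows that repeat a pose let the fingers close. It gives the time, the measured TCP pose, the force and the opening at its end, in the units of the state.
- manip.observe(): the state, without advancing time (a new reading comes with each control period).
- manip.snapshot(name): name is "side" or "top" or "wrist"; returns a dict with "img" (384x512x3 uint8, red, green, blue), "range_z" (384x512 float32, mm along the optical axis (not along the pixel's ray), 0 where there is no reading), "fx", "fy", "cx", "cy" (pixels), "extrinsics" (4x4, takes a point from camera to world coordinates); the wrist camera has in their place "tool_from_camera" (4x4, takes a point from camera to tool coordinates, whose origin is the TCP and whose axes are the flange's). Camera axes: x right, y up, looking along -z (the intrinsics and any distortion apply to the point x, -y, -z); pixel columns grow to the right and rows downward; lengths in mm; the calibration is good to about 2 mm. A picture is of the moment at which its call begins: read the wrist's pose just before it.
- manip.job_done(): hands the job in, once; it reports no verdict.
The state is a dict: "time_s": time; "joint_positions": joint angles; "qd": joint speeds; "joint_efforts": joint torques, N m; "eef_pos": TCP position; "orientation": TCP orientation; "wrist_force": force on the tool from outside, world axes, zero at the start; "moment": the same for the moment, N m; "gripper_width": finger opening in mm.
Only numpy, scipy, OpenCV 4.12 (cv2) and the standard library are available. Lean on these libraries where they do the work, as an engineer would, in place of code of your own. Each camera call takes 0.05 s, during which the arm holds its last target. There are 200 camera calls.

### The job

The brass hinge pin in the red arm clamp is stuck. Take the green-handled drift punch from the tool stand, put its tip into the bore from above and push the brass pin down until it has come right out of the clamp and stands in the catch cup underneath, then put the punch back upright in its own hole of the stand and let go. Push the pin with the punch only, and leave the steel pin of the grey clamp and the other tools in the stand alone.

Things in the scene. Friction and masses are not known exactly. Their poses are not given: they have to be found in the camera images.
- punch_mid (a point): Centre of the round green handle (20 mm diameter, 60 mm long) of the loose drift punch, about 150 g, 141 mm long. Below the handle: a dark steel collar (40 mm diameter, 6 mm thick), then a flat-ended steel shaft (10 mm diameter, 75 mm long). Site z points up along the punch. It stands upright in the stand, hanging by its collar, this point 126 mm above the table.
- punch_tip (a point): Centre of the flat lower end of the punch's shaft, 111 mm below punch_mid along the punch's axis; 15 mm above the table while the punch is in the stand.
- stand: White tool stand, fixed, 70 x 250 mm; origin on the table under its centre, y along the row of tools. Its top, 90 mm above the table, has three through holes of 24 mm, 80 mm apart along y, the middle one over the origin. They hold, in any order, the punch, a scriber and a driver with the same handles and collars (tops 156 mm above the table) but other colours.
- red_clamp_mouth (a point): Centre of the bore's mouth on top of the red clamp, 110 mm above the table. The clamp is fixed: a 60 x 60 mm block of red, bare aluminium and red layers, underside 65 mm above the table, with a vertical through bore of 27 mm, held by a black upright no higher than its top, over a white base plate with a low steel catch cup under the bore.
- brass_pin_top (a point): Centre of the top end (24 mm diameter) of the brass pin in the red clamp's bore; moves down with the pin. The pin is 45 mm long with a 32 mm head at its lower end, so it only comes out downwards. This point starts 99 to 105 mm above the table and is 49 mm above it when the pin stands in the cup.
- brass_pin (a joint): How far the brass pin has been driven down, in m: 0 = its head touches the clamp's underside; 0.040 = its top end is level with the underside; 0.056 = the stop, it stands in the cup. Starts between 0 and 0.006. It slides stiffly (about 8 N) and stays where it is left.
- steel_pin (a joint): The same for the steel pin of the grey clamp, a bystander shaped like the red clamp; to be left alone.
- scriber_mid (a point): Centre of the yellow handle of the scriber in the stand; a bystander.
- driver_mid (a point): Centre of the black handle of the driver in the stand; a bystander.
Mind the look-alikes: they are no part of the job. Leave any pink look-alike of the part that bears punch_mid alone.

How it is judged (in metres and radians):
On the way, in this order (a step that is already met when the one before it is completed fails the run):
1. the drift punch is lifted out of the stand (height (world z) of punch_tip above 0.1 m), for 0.1 s.
2. the brass pin is driven out of the bottom of the clamp with the punch's tip on it (value of joint brass_pin above 0.042 m and distance between punch_tip and brass_pin_top below 0.016 m), for 0.05 s.
At the end, for the whole second after the job is handed in: Brass pin driven down over 42 mm (wholly below the clamp); punch upright (within 10 degrees) in its own hole of the stand, within 18 mm of where it started; steel pin not driven (joint below 12 mm); scriber and driver within 20 mm of where they started (value of joint brass_pin above 0.042 m and distance of punch_mid from where it was at the start of the episode below 0.018 m and angle between punch_mid's own z axis and vertical below 0.17 rad and value of joint steel_pin below 0.012 m and distance of each of scriber_mid, driver_mid from where it was at the start of the episode below 0.02 m); the robot touches nothing.
It fails at once if the brass pin is pushed with the fingers (contact force between the fingers and brass_pin above 2 N).
It fails at once if the steel pin is driven (value of joint steel_pin above 0.012 m).
It fails at once if the scriber or the driver is taken out of the stand or knocked over (distance of any of scriber_mid, driver_mid from where it was at the start of the episode above 0.035 m).
It also fails if it takes over 67 s, if anything falls off the work surface, if the arm or the gripper's body presses on something with over 40 N, if the wrist force passes 120 N, or if a joint passes its speed limit or range.

## Working session

There is one attempt and no reset: what is moved stays moved. The work goes in short steps, Python scripts to look and compute and a tool call to move; the robot and the scene stay as the last step left them, time stands still between calls to the robot, and variables do not carry over. Pictures are saved under pics/ and viewed, about 8 in all and at most 12, crops included, and the job is handed in when it is done.

Besides the shell and the picture viewer there is one more tool, called as name(argument=value, ...) on one line, values as JSON. step_arm: Moves the arm, as the interface text tells. Its arguments: {"type":"object","properties":{"delta_rot":{"type":"array"},"dp":{"type":"array"},"fingers":{"type":"array"}},"required":["delta_rot","dp","fingers"]}

```bash
mkdir -p pics; cat > h.py <<'E'
import numpy as np, cv2
from rig import manip
from scipy.spatial.transform import Rotation as R
def T_tool(s):
    T=np.eye(4);q=s["orientation"];T[:3,:3]=R.from_quat([q[1],q[2],q[3],q[0]]).as_matrix();T[:3,3]=s["eef_pos"];return T
def cloud(name):
    s=manip.observe();d=manip.snapshot(name)
    E=np.array(d["extrinsics"]) if "extrinsics" in d else T_tool(s)@np.array(d["tool_from_camera"])
    z=d["range_z"];v,u=np.mgrid[:z.shape[0],:z.shape[1]]
    P=np.stack([(u-d["cx"])*z/d["fx"],-(v-d["cy"])*z/d["fy"],-z,np.ones_like(z)],-1)@E.T
    P=P[...,:3];P[z==0]=np.nan
    return d,P,s
def save(d,n):cv2.imwrite("pics/"+n,d["img"][...,::-1])
E
python3 - <<'E'
from h import *
s=manip.observe();print(s)
for n in("top","side"):
    d,P,_=cloud(n);save(d,n+"0.png");np.savez(n+"0.npz",P=P,img=d["img"]);print(n,[k for k in d],d["fx"],np.round(d["extrinsics"],3).tolist())
E
```

```text
{'time_s': 0.0, 'joint_positions': array([-1.33210743,  0.47779766,  0.02232474,  1.55644539, -0.01150659,
        1.10933041, -0.08309815]), 'qd': array([-0.00135191,  0.00117171,  0.00219366, -0.00218426, -0.00178842,
        0.00061862,  0.00038203]), 'joint_efforts': array([ 3.69222071e-04, -5.96463454e+01,  1.60800297e+00, -2.81192833e+01,
        1.25295125e-02,  9.57864075e-03,  1.20556589e-06]), 'eef_pos': array([229.30732644, 634.55960612, 403.72934175]), 'orientation': array([-9.77906409e-05,  1.72510117e-01,  9.85007310e-01, -9.21297841e-04]), 'wrist_force': array([ 0.76277862, -0.02235028,  0.24228115]), 'moment': array([ 0.05249475, -0.00694588, -0.03406331]), 'gripper_width': 85.65050289560632}
top ['img', 'range_z', 'fx', 'fy', 'cx', 'cy', 'extrinsics'] 461.5254395609018 [[-0.014, 0.985, -0.169, 305.384], [-1.0, -0.014, 0.003, -55.451], [0.001, 0.169, 0.986, 1338.434], [0.0, 0.0, 0.0, 1.0]]
side ['img', 'range_z', 'fx', 'fy', 'cx', 'cy', 'extrinsics'] 439.89364852667813 [[0.888, 0.288, -0.359, 99.494], [-0.46, 0.559, -0.69, -838.225], [0.002, 0.778, 0.628, 792.953], [0.0, 0.0, 0.0, 1.0]]
```

View pics/top0.png

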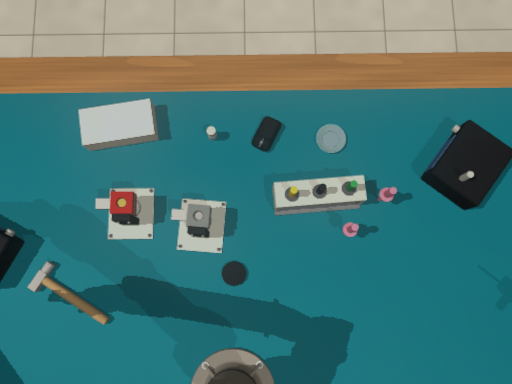

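View pics/side0.png

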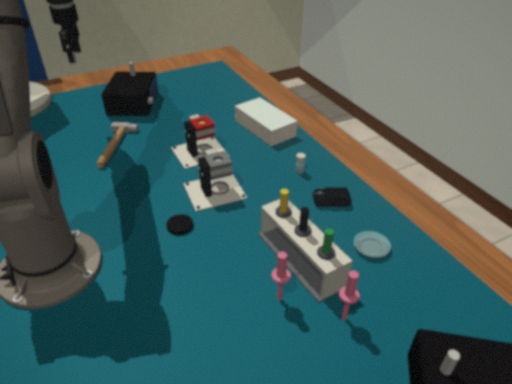

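The top view shows the red clamp with its brass pin at (122,203) and the grey clamp at (199,217). In the stand are yellow (294,190), black (321,188) and green (354,184). Pink look-alikes stand at (388,194) and (351,230).

```bash
cat > m.py <<'E'
from h import *
for n in("top0","side0"):
    f=np.load(n+".npz");P=f["P"];im=f["img"];hsv=cv2.cvtColor(im,cv2.COLOR_RGB2HSV).astype(int)
    H,S,V=hsv[...,0],hsv[...,1],hsv[...,2];Z=P[...,2]
    X=P[...,0];Y=P[...,1];reg=(X>300)&(X<800)&(Y>-450)&(Y<450)
    masks={"green":(H>45)&(H<80)&(S>100)&(Z>110),"yellow":(H>20)&(H<35)&(S>120)&(Z>110),"brass":(H>15)&(H<35)&(S>80)&(Z>85)&(Y>150),"red":((H<8)|(H>172))&(S>150)&(Z>100)&(Z<120)&(Y>150),"pink":(H>160)&(H<178)&(S>60)&(S<190)&(Z>60)&(Y<0),
    "standtop":(S<40)&(V>150)&(abs(Z-90)<6)}
    for k,m in masks.items():
        m=m&reg;n_,lab,st,c=cv2.connectedComponentsWithStats(m.astype(np.uint8))
        for i in range(1,n_):
            if st[i,4]<8: continue
            q=P[lab==i];r=cv2.minAreaRect(q[:,:2].astype(np.float32))
            print(n,k,st[i,4],"px",c[i].round(),"med",np.median(q,0).round(1),"zmax",q[:,2].max().round(1),"rect",np.round(r[0],1),np.round(r[1],1),round(r[2],1))
            qq=q[q[:,2]>q[:,2].max()-5]; print("     top",len(qq),qq.mean(0).round(1))
E
python3 m.py; python3 -c "
import cv2
a=cv2.imread('pics/top0.png');b=cv2.imread('pics/side0.png')
cv2.imwrite('pics/c1.png',cv2.resize(cv2.hconcat([a[160:260,80:230],a[160:260,260:410]]),None,fx=2.6,fy=2.6,interpolation=2))"
```

```text
top0 green 68 px [352. 185.] med [ 543.4 -321.3  152.4] zmax 159.0 rect [ 544.9 -323.9] [16.  17.1] 74.5
     top 26 [ 545.7 -323.2  156.2]
top0 yellow 60 px [293. 191.] med [ 529.  -166.2  153.4] zmax 160.9 rect [ 531.7 -167.2] [17.9 17.7] 46.4
     top 15 [ 530.2 -167.9  158.2]
top0 brass 63 px [121. 202.] med [514.2 295.2 104.7] zmax 112.5 rect [513.8 295.8] [21.2 24.2] 41.1
     top 8 [514.1 292.3 109.1]
top0 red 404 px [121. 203.] med [510.7 292.5 110.7] zmax 116.7 rect [512.3 293.6] [60.2 58.2] 89.6
     top 138 [510.9 291.5 113.3]
top0 pink 177 px [387. 194.] med [ 526.  -426.3   85.2] zmax 146.3 rect [ 528.  -428.9] [37.1 31.6] 37.0
     top 10 [ 529.9 -430.   143.5]
top0 pink 165 px [350. 229.] med [ 431.1 -320.3   83.8] zmax 145.3 rect [ 432.9 -322. ] [36.5 32.3] 27.5
     top 24 [ 432.7 -324.3  142.2]
top0 standtop 1497 px [318. 191.] med [ 535.7 -238.5   90. ] zmax 96.0 rect [ 540.5 -246.7] [ 70.7 250. ] 4.0
     top 493 [ 537.3 -242.5   92.5]
top0 standtop 68 px [103. 204.] med [511.7 346.8  94.5] zmax 96.0 rect [514.1 349. ] [28.4 36.3] 1.1
     top 68 [512.8 348.   94.
[... 838 characters left out ...]
0 standtop 13 px [194. 116.] med [515.6 357.9  93.5] zmax 96.0 rect [514.2 357.9] [21.7 12.6] 12.4
     top 13 [515.6 359.   93.7]
side0 standtop 36 px [211. 151.] med [481.9 148.6  93.5] zmax 95.9 rect [481.8 147.2] [20.  26.1] 84.1
     top 36 [482.4 147.7  93.6]
side0 standtop 1024 px [302. 238.] med [ 523.4 -269.8   89.5] zmax 94.8 rect [ 541.4 -249. ] [ 70.7 249.8] 3.8
     top 395 [ 528.1 -268.4   90.7]
side0 standtop 107 px [295. 212.] med [ 560.3 -183.5   89.2] zmax 93.0 rect [ 562.3 -180.2] [77.5 20.9] 70.1
     top 91 [ 558.9 -183.4   89.6]
side0 standtop 161 px [341. 256.] med [ 574.1 -350.4   89.6] zmax 92.9 rect [ 571.8 -341.7] [24.  59.5] 2.6
     top 135 [ 573.2 -349.2   89.8]
```

View pics/c1.png

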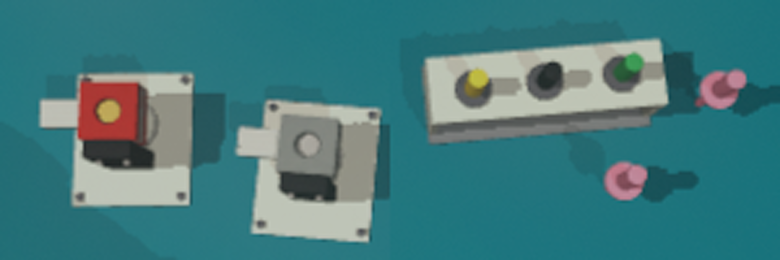

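The 3.7x crop confirms it: the punch is in the end hole at about (546,-328) and the red clamp bore at about (512,291), with its white lug on the +y side and its black upright towards the robot. I'll go to a waypoint first.

step_arm(delta_rot=[[0,0,0],[0,0,0],[0,0,0],[0,0,0],[0,0,0]], dp=[[-36,-33,0],[-72,-66,0],[-108,-99,0],[-144,-132,0],[-180,-165,0]], fingers=[1,1,1,1,1])

```text
time_s: 0.6
eef_pos: [343.2, 416.4, 404.4]
orientation: [-0.0, 0.173, 0.985, -0.0]
wrist_force: [0.9, 0.3, 0.3]
gripper_width: 85.7
```

step_arm(delta_rot=[[0,0,0],[0,0,0],[0,0,0],[0,0,0],[0,0,0]], dp=[[-36,-33,0],[-72,-66,0],[-108,-99,0],[-144,-132,0],[-180,-165,0]], fingers=[1,1,1,1,1])

```text
time_s: 1.1
eef_pos: [456.2, 200.1, 404.6]
orientation: [-0.0, 0.172, 0.985, 0.0]
wrist_force: [0.2, -0.0, 0.7]
gripper_width: 85.1
```

step_arm(delta_rot=[[0,0,0.14],[0,0,0.28],[0,0,0.42],[0,0,0.56],[0,0,0.7]], dp=[[-22,-39,0],[-44,-78,0],[-66,-117,0],[-88,-156,0],[-110,-195,0]], fingers=[1,1,1,1,1])

```text
time_s: 1.6
eef_pos: [492.7, -20.5, 404.6]
orientation: [-0.0, 0.502, 0.865, 0.0]
wrist_force: [1.3, -0.2, -0.5]
gripper_width: 85.4
```

```bash
cat >> h.py <<'E'
def go(target,jaw=None):
    """tool-frame shift to world TCP target, and tool-z turn to bring jaw axis (mod 180) to world angle jaw deg"""
    s=manip.observe();T=T_tool(s);d=T[:3,:3].T@(np.array(target)-T[:3,3])
    a=np.degrees(np.arctan2(T[1,1],T[0,1]));o=""
    tilt=np.degrees(np.arccos(-T[2,2]))
    if jaw is not None:
        t=-(jaw-a);t=(t+90)%180-90;o=f"turn z {np.radians(t):.3f}"
    print("t",s["time_s"],"pos",T[:3,3].round(1),"jaw",round(a,1),"tilt",round(tilt,2),"shift",d.round(1),o,"q",np.round(s["joint_positions"],2),"F",np.round(s["wrist_force"],1),"w",round(s["gripper_width"],1))
E
python3 -c "
from h import *
go([546,-328,404],4.5)"
```

```text
t 1.6 pos [492.7 -20.5 404.6] jaw 29.7 tilt 0.02 shift [-293.5 -106.1    0.6] turn z 0.440 q [-0.5   0.18  0.47  2.01 -0.1   0.98  0.54] F [ 1.3 -0.2 -0.5] w 85.4
```

step_arm(delta_rot=[[0,0,0.11],[0,0,0.22],[0,0,0.33],[0,0,0.44],[0,0,0.44]], dp=[[-45,-16,0],[-90,-32,0],[-135,-48,0],[-180,-64,0],[-225,-80,0]], fingers=[1,1,1,1,1])

```text
time_s: 2.1
eef_pos: [536.4, -255.0, 404.4]
orientation: [-0.0, 0.678, 0.735, -0.0]
wrist_force: [0.3, 0.4, -0.1]
gripper_width: 85.5
```

```bash
python3 -c "
from h import *
d,P,s=cloud('wrist');save(d,'w1.png');go([546,-328,404],4.5)
print(np.round(d['tool_from_camera'],2).tolist())
hsv=cv2.cvtColor(d['img'],cv2.COLOR_RGB2HSV).astype(int);H,S,Z=hsv[...,0],hsv[...,1],P[...,2]
m=(H>45)&(H<80)&(S>100)&(Z>105);q=P[m];print(m.sum(),q.mean(0),q.max(0),q.min(0));t=q[q[:,2]>150];print(len(t),t.mean(0),cv2.minEnclosingCircle(t[:,:2].astype(np.float32)) if len(t) else 0)
"
```

```text
t 2.15 pos [ 535.4 -263.4  405.2] jaw 4.3 tilt 0.4 shift [-65.2   5.7   1.6] turn z -0.003 q [-0.13  0.4   0.64  1.78 -0.26  1.04  0.67] F [ 1.9 -7.2  2.4] w 85.6
[[-0.0, 0.96, 0.27, 67.36], [1.0, -0.0, 0.0, -0.26], [0.0, 0.27, -0.96, 30.75], [0.0, 0.0, 0.0, 1.0]]
1630 [ 543.96887847 -290.57354967  208.14627854] [ 608.9993307  -233.5605217   330.15169364] [ 463.03646614 -335.37308857  105.00117366]
1156 [ 543.01916087 -279.10533088  240.72047424] ((535.4585571289062, -263.5374755859375), 73.82080078125)
```

View pics/w1.png

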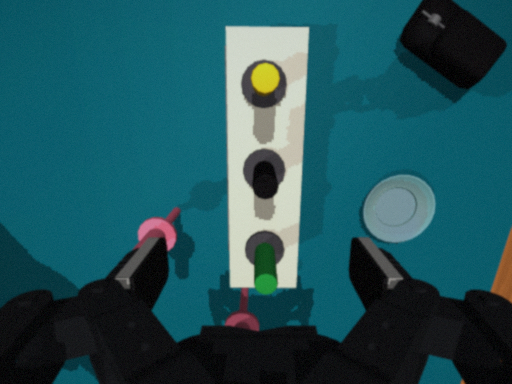

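The wrist view shows the green handle's top at (265,282), between the open fingers, with the pink one at (155,235) clear of the left finger. I'll centre over it and measure at rest.

step_arm(delta_rot=[[0,0,0],[0,0,0],[0,0,0]], dp=[[-25,3,0],[-40,5,0],[-40,5,0]], fingers=[1,1,1])

```text
time_s: 2.45
eef_pos: [544.3, -294.7, 404.5]
orientation: [0.0, 0.678, 0.735, -0.001]
wrist_force: [-0.1, -0.2, -0.7]
gripper_width: 85.3
```

```bash
cat > g.py <<'E'
from h import *
d,P,s=cloud('wrist');save(d,'w2.png')
hsv=cv2.cvtColor(d['img'],cv2.COLOR_RGB2HSV).astype(int);H,S,Z=hsv[...,0],hsv[...,1],P[...,2]
for nm,h0,h1 in(("green",45,80),("yellow",20,35)):
    m=(H>h0)&(H<h1)&(S>100)&(Z>100)&(Z<165);n,l,st,c=cv2.connectedComponentsWithStats(m.astype(np.uint8))
    i=1+np.argmax(st[1:,4]);q=P[l==i];t=q[q[:,2]>150]
    print(nm,st[i,4],c[i].round(),"top",len(t),t.mean(0).round(1),cv2.minEnclosingCircle(t[:,:2].astype(np.float32)))
go([546,-328,287],4.5)
E
python3 g.py
```

```text
green 877 [260. 227.] top 474 [ 547.3 -325.3  155.4] ((547.6224365234375, -326.3753662109375), 9.970669746398926)
yellow 1096 [258.  20.] top 747 [ 533.4 -171.2  155.7] ((533.2042236328125, -170.1923370361328), 9.763945579528809)
t 2.5 pos [ 544.5 -293.2  404.4] jaw 4.7 tilt 0.04 shift [-34.8  -1.3 117.4] turn z 0.004 q [-0.07  0.44  0.63  1.73 -0.29  1.07  0.74] F [ 0.6  0.3 -1. ] w 85.1
```

Green top radius is 9.97 mm at z≈155.4, matching the 20 mm handle and 156 mm height. Centre is at (547.5,-326.3). Going down.

step_arm(delta_rot=[[0,0,0],[0,0,0],[0,0,0],[0,0,0],[0,0,0]], dp=[[-33,0,0],[-33,0,20],[-33,0,50],[-33,0,80],[-33,0,114]], fingers=[1,1,1,1,1])

```text
time_s: 3.0
eef_pos: [548.1, -323.9, 290.2]
orientation: [0.0, 0.676, 0.737, 0.001]
wrist_force: [0.5, -0.1, 0.0]
gripper_width: 85.2
```

step_arm(delta_rot=[[0,0,0],[0,0,0],[0,0,0],[0,0,0],[0,0,0]], dp=[[0,0,0],[0,0,0],[0,0,0],[0,0,0],[0,0,0]], fingers=[0.6,0.4,0.2,0.1,0.0])

```text
time_s: 3.5
eef_pos: [547.7, -326.1, 292.6]
orientation: [0.001, 0.677, 0.736, 0.001]
wrist_force: [-0.5, 1.6, 4.6]
gripper_width: 18.5
```

step_arm(delta_rot=[[0,0,0],[0,0,0],[0,0,0],[0,0,0],[0,0,0]], dp=[[0,0,0],[0,0,0],[0,0,0],[0,0,0],[0,0,0]], fingers=[0,0,0,0,0])

```text
time_s: 4.0
eef_pos: [547.7, -326.2, 292.5]
orientation: [0.001, 0.677, 0.736, 0.001]
wrist_force: [-1.9, 0.8, 6.8]
gripper_width: 18.6
```

```bash
python3 -c "
from h import *
go([546,-328,287],4.5)"
```

```text
t 4.0 pos [ 547.7 -326.2  292.5] jaw 4.8 tilt 0.13 shift [-1.7 -1.9  5.5] turn z 0.005 q [ 0.04  0.59  0.56  1.78 -0.39  0.88  0.86] F [-1.9  0.8  6.8] w 18.6
```

Gripped (18.6 mm); now lifting.

step_arm(delta_rot=[[0,0,0],[0,0,0],[0,0,0],[0,0,0],[0,0,0]], dp=[[0,0,-15],[0,0,-45],[0,0,-85],[0,0,-130],[0,0,-170]], fingers=[0,0,0,0,0])

```text
time_s: 4.5
eef_pos: [546.9, -326.1, 464.1]
orientation: [0.001, 0.677, 0.736, 0.0]
wrist_force: [1.4, 0.7, -1.5]
gripper_width: 18.3
```

step_arm(delta_rot=[[0,0,0],[0,0,0]], dp=[[0,0,0],[0,0,0]], fingers=[0,0])

```text
time_s: 4.7
eef_pos: [547.1, -326.1, 462.6]
orientation: [0.001, 0.677, 0.736, 0.001]
wrist_force: [-0.6, 0.1, -2.4]
gripper_width: 18.6
```

```bash
python3 -c "
from h import *
d,P,s=cloud('side');save(d,'s1.png');a=d['img'][100:330,220:440];cv2.imwrite('pics/s1c.png',cv2.resize(a,None,fx=2.5,fy=2.5)[...,::-1])
go([512.5,291,462],4.5)"
```

```text
t 4.75 pos [ 547.  -325.6  460.9] jaw 4.8 tilt 0.03 shift [617.3  17.3  -0.8] turn z 0.005 q [-0.03  0.42  0.65  1.62 -0.27  1.19  0.77] F [-0.5  1.4 -1.2] w 18.6
```

View pics/s1c.png

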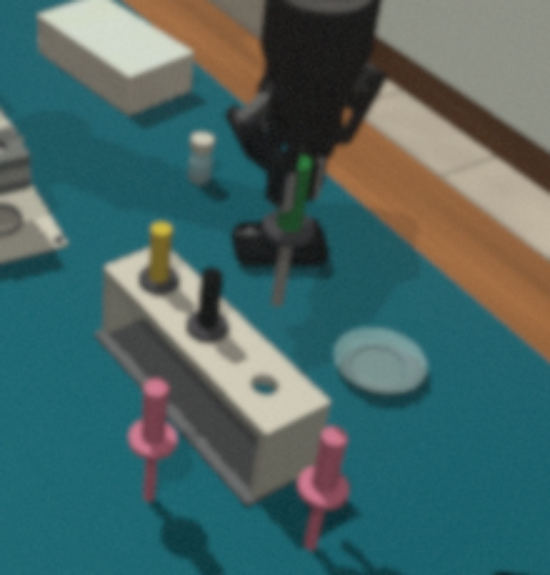

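Punch is held and the others are undisturbed; the empty hole shows at crop (264,384), which is full-frame (326,254). I'll measure the tilt and the hole, then transit.

```bash
cat > tilt.py <<'E'
from h import *
import sys
d,P,s=cloud('side');T=s["eef_pos"];tip=T[2]-277.5
hsv=cv2.cvtColor(d['img'],cv2.COLOR_RGB2HSV).astype(int);H,S,V=hsv[...,0],hsv[...,1],hsv[...,2]
near=(abs(P[...,0]-T[0])<35)&(abs(P[...,1]-T[1])<35)
def c(m):
    q=P[m];return len(q),q.mean(0).round(1)
Z=P[...,2]-tip
print("expected tip z",tip)
for nm,a,b in(("shaft lo",3,25),("shaft hi",45,68),("collar",76,84),("handle",84,105)):
    m=near&(Z>a)&(Z<b)
    if nm=="handle":m&=(H>45)&(H<80)&(S>100)
    print(nm,c(m))
q=P[near&(Z>-25)&(Z<70)];print("lowest",np.sort(q[:,2])[:6].round(1))
if len(sys.argv)>1:
    E=np.array(d["extrinsics"]);u,v=326,254
    patch=V[240:268,310:342];m=patch<110;vv,uu=np.nonzero(m);print(len(uu),uu.mean()+310,vv.mean()+240)
    for (u,v) in((326,254),):
        r=E[:3,:3]@np.array([(u-d["cx"])/d["fx"],-(v-d["cy"])/d["fy"],-1]);k=(90-E[2,3])/r[2];print("hole",(E[:3,3]+k*r).round(1))
E
python3 tilt.py h
```

```text
expected tip z 183.40831399701472
shaft lo (37, array([ 543.7, -329.7,  197.3]))
shaft hi (36, array([ 543.6, -330. ,  236.7]))
collar (172, array([ 541.5, -332.6,  263.5]))
handle (64, array([ 542.4, -334. ,  276.4]))
lowest [180.4 183.1 184.8 185.2 185.9 186. ]
108 325.05555555555554 254.12962962962962
hole [ 547.6 -330.5   90. ]
```

step_arm(delta_rot=[[0,0,0],[0,0,0],[0,0,0],[0,0,0],[0,0,0]], dp=[[30,1,0],[75,2,0],[120,3,0],[165,5,0],[210,6,0]], fingers=[0,0,0,0,0])

```text
time_s: 5.3
eef_pos: [535.0, -114.1, 459.3]
orientation: [-0.001, 0.677, 0.736, -0.001]
wrist_force: [0.7, -0.4, -1.2]
gripper_width: 18.7
```

step_arm(delta_rot=[[0,0,0],[0,0,0],[0,0,0],[0,0,0],[0,0,0]], dp=[[45,1,0],[90,2,0],[135,4,0],[180,5,0],[210,6,0]], fingers=[0,0,0,0,0])

```text
time_s: 5.8
eef_pos: [523.0, 97.4, 459.3]
orientation: [-0.001, 0.675, 0.737, -0.001]
wrist_force: [0.0, 0.4, -1.5]
gripper_width: 18.4
```

```bash
python3 -c "
from h import *
go([512.5,291,462],4.5)"
```

```text
t 5.8 pos [523.   97.4 459.3] jaw 5.0 tilt 0.17 shift [193.7   6.5  -2.7] turn z 0.009 q [-0.73  0.2   0.5   1.86 -0.11  1.12 -0.1 ] F [ 0.   0.4 -1.5] w 18.4
```

step_arm(delta_rot=[[0,0,0],[0,0,0],[0,0,0],[0,0,0],[0,0,0]], dp=[[40,1,0],[80,3,0],[113,4,0],[113,4,0],[113,4,0]], fingers=[0,0,0,0,0])

```text
time_s: 6.3
eef_pos: [518.1, 207.2, 459.2]
orientation: [-0.0, 0.676, 0.737, -0.002]
wrist_force: [-0.4, -0.9, -1.7]
gripper_width: 18.7
```

```bash
cat > b.py <<'E'
from h import *
d,P,s=cloud('wrist');save(d,'w3.png')
hsv=cv2.cvtColor(d['img'],cv2.COLOR_RGB2HSV).astype(int);H,S,V=hsv[...,0],hsv[...,1],hsv[...,2];Z=P[...,2]
reg=(abs(P[...,0]-513)<60)&(abs(P[...,1]-291)<60)
for nm,m in(("red",((H<8)|(H>172))&(S>130)&(abs(Z-110)<7)&reg),("brass",(H>15)&(H<35)&(S>70)&(Z>92)&(Z<113)&reg)):
    n,l,st,c=cv2.connectedComponentsWithStats(m.astype(np.uint8));
    if n<2: print(nm,"none");continue
    i=1+np.argmax(st[1:,4]);q=P[l==i];print(nm,st[i],"mean",q.mean(0).round(1),"rect",cv2.minAreaRect(q[:,:2].astype(np.float32)),"circ",cv2.minEnclosingCircle(q[:,:2].astype(np.float32)))
go([513,291,462],4.5)
E
python3 b.py
```

```text
red [ 230   51   66   68 3239] mean [512.5 293.6 109.9] rect ((512.478271484375, 292.779296875), (59.34383773803711, 61.097511291503906), 89.6535873413086) circ ((513.1054077148438, 292.81927490234375), 41.14671325683594)
brass [252  74  23  25 447] mean [513.7 293.1 104.5] rect ((513.9479370117188, 292.8310241699219), (22.302865982055664, 23.08792495727539), 5.014625549316406) circ ((513.6483154296875, 292.9891662597656), 11.836634635925293)
t 6.35 pos [518.4 206.  459.5] jaw 4.8 tilt 0.16 shift [85.2  1.7 -2.6] turn z 0.005 q [-0.86  0.24  0.44  1.8  -0.11  1.13 -0.29] F [-0.9 -1.1 -1.5] w 18.5
```

View pics/w3.png

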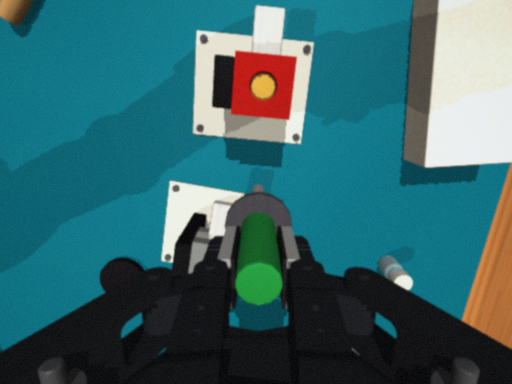

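Wrist view: brass top at about (263,86), with the red clamp around it. Measured brass diameter is 23.7 mm at z 104.5 and red top 110, both consistent. Bore at about (513.5,292.5). Moving over it and stopping just above the mouth.

step_arm(delta_rot=[[0,0,0],[0,0,0],[0,0,0],[0,0,0],[0,0,0]], dp=[[40,1,0],[75,2,0],[86,2,15],[86,2,40],[86,2,60]], fingers=[0,0,0,0,0])

```text
time_s: 6.85
eef_pos: [513.5, 291.0, 398.9]
orientation: [0.0, 0.677, 0.736, -0.001]
wrist_force: [-0.1, -0.2, -0.9]
gripper_width: 18.4
```

step_arm(delta_rot=[[0,0,0],[0,0,0],[0,0,0]], dp=[[0,0,0],[0,0,0],[0,0,0]], fingers=[0,0,0])

```text
time_s: 7.15
eef_pos: [514.1, 291.8, 401.9]
orientation: [0.0, 0.677, 0.736, 0.001]
wrist_force: [-0.0, -0.3, -1.1]
gripper_width: 18.4
```

```bash
python3 tilt.py; python3 -c "
from h import *
d,P,s=cloud('side');save(d,'s2.png');cv2.imwrite('pics/s2c.png',cv2.resize(d['img'][60:180,140:260],None,fx=5,fy=5,interpolation=2)[...,::-1])
go([513.5,292.5,400],4.5)"
```

```text
expected tip z 124.36430293316164
shaft lo (24, array([512.4, 287. , 138.3]))
shaft hi (23, array([512.5, 286.6, 179.7]))
collar (59, array([511.1, 282.4, 203.9]))
handle (32, array([511.6, 281.7, 218.3]))
lowest [ 99.4  99.7  99.9  99.9 100.  100. ]
t 7.25 pos [513.9 292.2 401.9] jaw 4.8 tilt 0.12 shift [ 0.4 -0.4  1.9] turn z 0.005 q [-0.93  0.36  0.39  1.79 -0.16  1.03 -0.39] F [ 0.4 -0.4 -1.7] w 18.5
```

View pics/s2c.png

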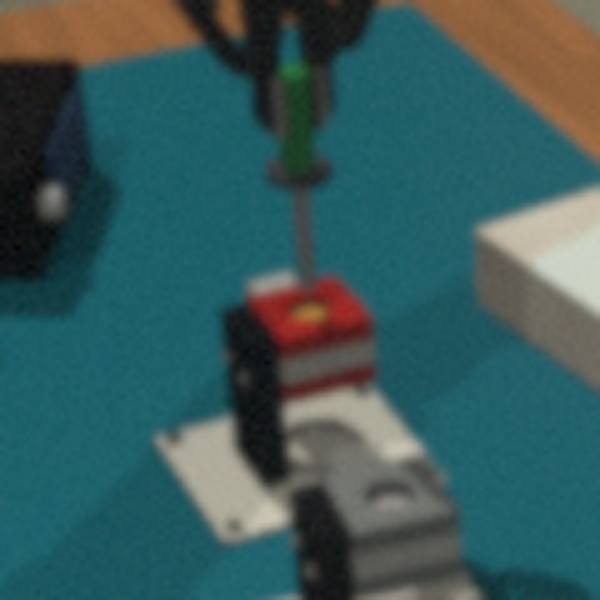

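The tip stands right above the bore (crop 308,290). Descending into contact.

step_arm(delta_rot=[[0,0,0],[0,0,0],[0,0,0],[0,0,0],[0,0,0]], dp=[[0,0,8],[0,0,15],[0,0,20],[0,0,24],[0,0,28]], fingers=[0,0,0,0,0])

```text
time_s: 7.75
eef_pos: [513.4, 292.6, 373.0]
orientation: [-0.0, 0.677, 0.736, 0.0]
wrist_force: [-1.3, -1.7, 7.3]
gripper_width: 18.4
```

step_arm(delta_rot=[[0,0,0],[0,0,0],[0,0,0],[0,0,0],[0,0,0]], dp=[[0,0,5],[0,0,10],[0,0,15],[0,0,20],[0,0,20]], fingers=[0,0,0,0,0])

```text
time_s: 8.25
eef_pos: [513.3, 292.5, 352.4]
orientation: [-0.0, 0.677, 0.736, -0.0]
wrist_force: [0.0, -0.3, -1.0]
gripper_width: 18.8
```

step_arm(delta_rot=[[0,0,0],[0,0,0],[0,0,0],[0,0,0],[0,0,0]], dp=[[0,0,5],[0,0,9],[0,0,13],[0,0,17],[0,0,20]], fingers=[0,0,0,0,0])

```text
time_s: 8.75
eef_pos: [513.5, 292.6, 333.1]
orientation: [-0.0, 0.677, 0.736, 0.0]
wrist_force: [-2.5, -1.2, 7.8]
gripper_width: 18.3
```

step_arm(delta_rot=[[0,0,0],[0,0,0],[0,0,0],[0,0,0]], dp=[[0,0,2],[0,0,4],[0,0,5],[0,0,5]], fingers=[0,0,0,0])

```text
time_s: 9.15
eef_pos: [513.5, 292.6, 328.0]
orientation: [-0.0, 0.677, 0.736, 0.0]
wrist_force: [-1.6, -0.1, 4.2]
gripper_width: 18.0
```

```bash
python3 -c "
from h import *
go([513.5,292.5,400],4.5)
d,P,s=cloud('side');save(d,'s3.png');cv2.imwrite('pics/s3c.png',cv2.resize(d['img'][60:180,140:260],None,fx=5,fy=5,interpolation=2)[...,::-1])"
```

```text
t 9.15 pos [513.5 292.6 328. ] jaw 4.8 tilt 0.02 shift [ -0.   0. -72.] turn z 0.005 q [-0.9   0.44  0.37  1.85 -0.2   0.88 -0.36] F [-1.6 -0.1  4.2] w 18.0
```

View pics/s3c.png

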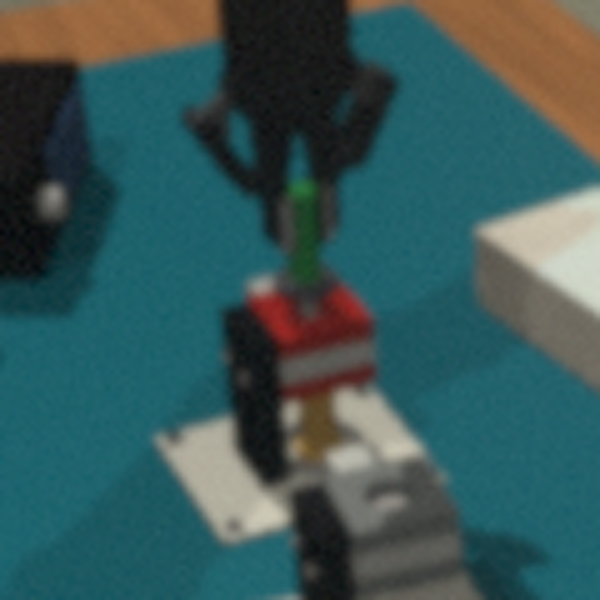

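The brass pin shows below the clamp (crop 318,425) and in the cup, with the tip at about 50.5. A couple more mm will reach the stop.

step_arm(delta_rot=[[0,0,0],[0,0,0],[0,0,0]], dp=[[0,0,1],[0,0,2],[0,0,2]], fingers=[0,0,0])

```text
time_s: 9.5
eef_pos: [513.6, 292.6, 326.4]
orientation: [-0.0, 0.677, 0.736, 0.0]
wrist_force: [-2.2, -1.5, 8.3]
gripper_width: 18.8
```

step_arm(delta_rot=[[0,0,0],[0,0,0],[0,0,0]], dp=[[0,0,1],[0,0,2],[0,0,2]], fingers=[0,0,0])

```text
time_s: 9.8
eef_pos: [514.0, 292.8, 326.2]
orientation: [-0.0, 0.677, 0.736, 0.001]
wrist_force: [-5.3, -1.6, 20.3]
gripper_width: 18.7
```

step_arm(delta_rot=[[0,0,0],[0,0,0],[0,0,0],[0,0,0],[0,0,0]], dp=[[0,0,-15],[0,0,-40],[0,0,-75],[0,0,-110],[0,0,-137]], fingers=[0,0,0,0,0])

```text
time_s: 10.3
eef_pos: [513.6, 292.3, 462.8]
orientation: [0.0, 0.677, 0.736, 0.001]
wrist_force: [0.3, 0.2, -1.7]
gripper_width: 18.7
```

step_arm(delta_rot=[[0,0,0],[0,0,0],[0,0,0],[0,0,0]], dp=[[0,0,0],[-30,0,0],[-75,0,0],[-110,0,0]], fingers=[0,0,0,0])

```text
time_s: 10.7
eef_pos: [522.4, 180.7, 459.6]
orientation: [0.0, 0.677, 0.736, -0.001]
wrist_force: [0.2, -1.3, -0.6]
gripper_width: 18.4
```

```bash
python3 tilt.py; python3 -c "
from h import *
d,P,s=cloud('wrist');hsv=cv2.cvtColor(d['img'],cv2.COLOR_RGB2HSV).astype(int);H,S=hsv[...,0],hsv[...,1]
m=(np.hypot(P[...,0]-513.5,P[...,1]-292.5)<9)&(P[...,2]<108);print('bore z',m.sum(),np.percentile(P[m][:,2],[10,50,90]) if m.any() else 0)
go([547.5,-326.3,462],4.5)"
```

```text
expected tip z 182.11161534253336
shaft lo (22, array([519.5, 175.6, 197.3]))
shaft hi (27, array([519.9, 175.1, 237.5]))
collar (72, array([518.2, 172.3, 261.3]))
handle (41, array([518.8, 171.2, 275.8]))
lowest [182.3 184.1 184.3 184.4 185.7 186.1]
bore z 172 [47.89047225 49.07100326 50.01435548]
t 10.8 pos [523.2 176.5 460. ] jaw 4.3 tilt 0.16 shift [-503.3  -13.5   -0.6] turn z -0.003 q [-0.82  0.23  0.46  1.81 -0.11  1.13 -0.25] F [ 1.4  0.5 -1. ] w 18.7
```

The pin top reads z = 49.07 (at the stop; force rose to 20 N), and the punch hasn't slipped. Returning.

step_arm(delta_rot=[[0,0,0],[0,0,0],[0,0,0],[0,0,0],[0,0,0]], dp=[[-35,-1,0],[-80,-2,0],[-125,-3,0],[-170,-5,0],[-215,-6,0]], fingers=[0,0,0,0,0])

```text
time_s: 11.3
eef_pos: [534.3, -33.1, 459.9]
orientation: [-0.0, 0.677, 0.736, -0.0]
wrist_force: [1.0, -0.2, -1.3]
gripper_width: 18.7
```

step_arm(delta_rot=[[0,0,0],[0,0,0],[0,0,0],[0,0,0],[0,0,0]], dp=[[-45,-1,0],[-90,-2,0],[-135,-4,0],[-180,-5,0],[-215,-6,0]], fingers=[0,0,0,0,0])

```text
time_s: 11.8
eef_pos: [546.3, -249.0, 459.7]
orientation: [-0.0, 0.677, 0.736, -0.001]
wrist_force: [0.4, 1.1, -1.6]
gripper_width: 18.3
```

step_arm(delta_rot=[[0,0,0],[0,0,0],[0,0,0],[0,0,0],[0,0,0]], dp=[[-30,-1,0],[-55,-1,0],[-68,-1,0],[-68,-1,0],[-68,-1,0]], fingers=[0,0,0,0,0])

```text
time_s: 12.3
eef_pos: [551.9, -313.2, 460.0]
orientation: [-0.001, 0.676, 0.736, 0.0]
wrist_force: [-0.1, 0.3, -1.9]
gripper_width: 18.3
```

```bash
python3 tilt.py h; python3 -c "
from h import *
go([547.5,-327,292.5],4.5)"
```

```text
expected tip z 182.50121051487133
shaft lo (39, array([ 548.1, -317.3,  196.4]))
shaft hi (35, array([ 548.1, -317.5,  236.3]))
collar (167, array([ 546.3, -320. ,  262.6]))
handle (61, array([ 547.4, -321.8,  276.4]))
lowest [181.  182.1 183.4 184.8 185.  185.3]
106 324.79245283018867 254.11320754716982
hole [ 547.6 -330.5   90. ]
t 12.35 pos [ 552.  -312.7  460.2] jaw 4.9 tilt 0.08 shift [-14.1  -5.7 167.7] turn z 0.007 q [-0.06  0.42  0.66  1.63 -0.27  1.19  0.75] F [-0.2  0.3 -1.2] w 18.5
```

step_arm(delta_rot=[[0,0,0],[0,0,0],[0,0,0],[0,0,0],[0,0,0]], dp=[[-14,-6,0],[-14,-6,25],[-14,-6,55],[-14,-6,80],[-14,-6,80]], fingers=[0,0,0,0,0])

```text
time_s: 12.85
eef_pos: [545.6, -327.8, 377.4]
orientation: [-0.003, 0.677, 0.736, -0.001]
wrist_force: [-0.6, 1.2, -2.2]
gripper_width: 18.6
```

```bash
python3 -c "
from h import *
d,P,s=cloud('side');save(d,'s4.png');cv2.imwrite('pics/s4c.png',cv2.resize(d['img'][160:310,250:400],None,fx=4,fy=4,interpolation=2)[...,::-1])
go([547.5,-326.3,292.5],4.5)"
```

```text
t 12.9 pos [ 546.2 -328.5  379.7] jaw 4.8 tilt 0.17 shift [ 2.   1.7 87.2] turn z 0.006 q [-0.01  0.5   0.63  1.71 -0.33  1.05  0.82] F [ 0.2 -0.1 -0.2] w 18.5
```

View pics/s4c.png

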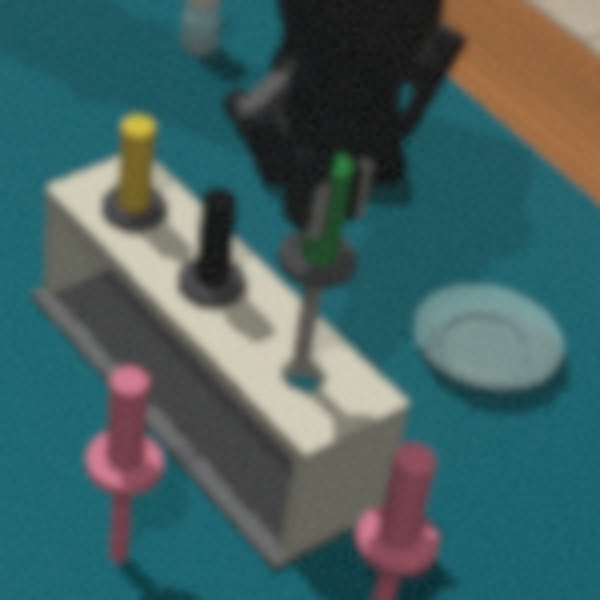

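The tip (crop 302,362) is right over the empty hole (303,380). Lowering.

step_arm(delta_rot=[[0,0,0],[0,0,0],[0,0,0],[0,0,0],[0,0,0]], dp=[[2,1,0],[2,1,15],[2,1,35],[2,1,55],[2,1,72]], fingers=[0,0,0,0,0])

```text
time_s: 13.4
eef_pos: [547.6, -326.6, 307.9]
orientation: [0.0, 0.677, 0.736, 0.0]
wrist_force: [0.1, -0.3, -0.8]
gripper_width: 18.4
```

step_arm(delta_rot=[[0,0,0],[0,0,0],[0,0,0],[0,0,0]], dp=[[0,0,5],[0,0,10],[0,0,13],[0,0,13]], fingers=[0,0,0,0])

```text
time_s: 13.8
eef_pos: [547.6, -327.0, 295.9]
orientation: [0.0, 0.677, 0.736, 0.0]
wrist_force: [-0.1, 0.4, -1.6]
gripper_width: 18.4
```

```bash
python3 -c "
from h import *
go([547.5,-326.3,292.5],4.5)"
```

```text
t 13.8 pos [ 547.6 -327.   295.9] jaw 4.8 tilt 0.03 shift [ 0.7 -0.   3.4] turn z 0.005 q [ 0.03  0.59  0.57  1.77 -0.4   0.89  0.87] F [-0.1  0.4 -1.6] w 18.4
```

Down another 3 mm until it's seated, then release.

step_arm(delta_rot=[[0,0,0],[0,0,0],[0,0,0]], dp=[[1,0,2],[1,0,4],[1,0,4]], fingers=[0,0,0])

```text
time_s: 14.1
eef_pos: [547.6, -325.9, 292.6]
orientation: [0.0, 0.677, 0.736, 0.0]
wrist_force: [-1.3, 1.1, 4.2]
gripper_width: 18.4
```

step_arm(delta_rot=[[0,0,0],[0,0,0],[0,0,0],[0,0,0],[0,0,0]], dp=[[0,0,0],[0,0,0],[0,0,0],[0,0,0],[0,0,0]], fingers=[0.25,0.4,0.7,1,1])

```text
time_s: 14.6
eef_pos: [547.4, -325.8, 291.6]
orientation: [-0.0, 0.677, 0.736, -0.0]
wrist_force: [-0.0, 0.3, 0.8]
gripper_width: 76.5
```

step_arm(delta_rot=[[0,0,0],[0,0,0],[0,0,0]], dp=[[0,0,0],[0,0,0],[0,0,0]], fingers=[1,1,1])

```text
time_s: 14.9
eef_pos: [547.4, -325.8, 291.7]
orientation: [-0.0, 0.677, 0.736, 0.0]
wrist_force: [-0.4, -0.2, -0.3]
gripper_width: 85.2
```

step_arm(delta_rot=[[0,0,0],[0,0,0],[0,0,0],[0,0,0],[0,0,0]], dp=[[0,0,-15],[0,0,-45],[0,0,-85],[0,0,-115],[35,0,-115]], fingers=[1,1,1,1,1])

```text
time_s: 15.4
eef_pos: [544.0, -296.3, 413.3]
orientation: [0.006, 0.679, 0.734, 0.0]
wrist_force: [1.1, 0.3, 0.5]
gripper_width: 85.8
```

step_arm(delta_rot=[[0,0,0],[0,0,0],[0,0,0],[0,0,0]], dp=[[0,0,0],[0,0,0],[0,0,0],[0,0,0]], fingers=[1,1,1,1])

```text
time_s: 15.8
eef_pos: [544.1, -291.9, 406.7]
orientation: [0.0, 0.677, 0.736, -0.0]
wrist_force: [-0.5, -0.1, -0.3]
gripper_width: 85.6
```

```bash
python3 g.py; python3 -c "
from h import *
d,P,s=cloud('side');save(d,'s5.png');cv2.imwrite('pics/s5c.png',cv2.resize(d['img'][90:330,150:410],None,fx=2.4,fy=2.4,interpolation=2)[...,::-1])"
```

```text
green 873 [259. 228.] top 469 [ 546.9 -324.9  155.4] ((546.8343505859375, -325.94708251953125), 9.997335433959961)
yellow 1108 [258.  24.] top 796 [ 533.4 -170.3  155.6] ((533.4450073242188, -169.8312530517578), 9.781997680664062)
t 15.85 pos [ 544.2 -291.8  406.6] jaw 4.7 tilt 0.04 shift [-36.2  -1.1 119.6] turn z 0.004 q [-0.09  0.44  0.65  1.73 -0.3   1.07  0.74] F [0.3 0.1 0.4] w 85.5
```

View pics/s5c.png

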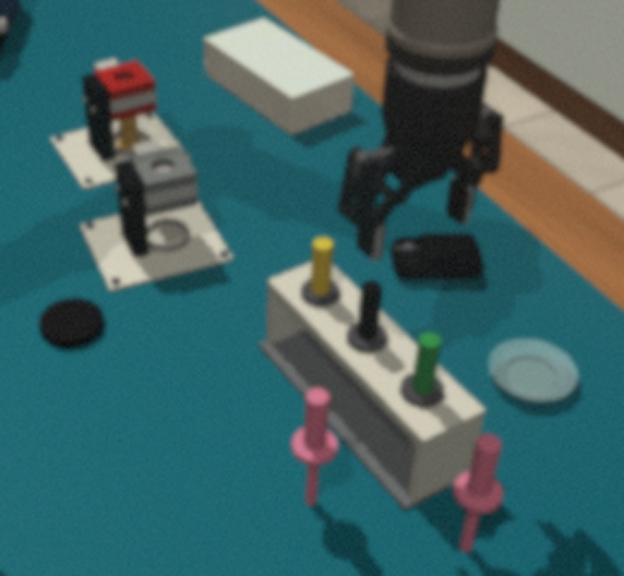

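The punch (crop 428,365) stands upright in its hole, with its top within 1 mm of where it started. The brass pin (128,130) is below the red clamp, and everything else is unmoved.

```bash
python3 -c "
from rig import manip
print(manip.job_done())"
```

```text
the job is handed in; nothing more can be done
None
```

I drove the brass pin out of the red clamp with the green punch, put the punch back upright in its own hole, let go and handed the job in. It took about 16 s of the 67 s allowed, and the hand-in reports no verdict.

**Brass pin:** its top measured z ≈ 49.1 mm, which is the height it has when standing in the cup. The push force was about 8 N while it slid and rose to about 20 N at the stop. The fingertips stayed above the clamp throughout.

**Punch:** the handle's top is within 1 mm of where it was at the start. It measured z 155.4 mm with a 10 mm radius, and the last picture shows it standing upright. The gripper is open and well above everything.

**Bystanders:** the scriber's top moved less than 0.5 mm. The driver, the steel pin and the pink look-alikes look undisturbed in the last picture, but I did not measure those.

**Disagreements:** the top and side cameras differed by about 5 mm in y. I used the wrist camera's values, which lay mostly between the two and fit the heights and diameters given in the task.

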